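Build the sieve stack on the bench shaker

ROBOT

A 7-joint arm with a two-finger parallel gripper is mounted at the origin on the work surface. World frame = base frame: x ahead of the robot, y to its left, z up, the work surface at z = 0. Lengths are in m, angles in rad, forces in N, time in s.
With the tool pointing down it reaches from about 0.425 to 0.925 m from the base axis. Payload 6.8 kg.
Tool frame: the origin (TCP) lies at the very end of the fingers, on their centre line; the grasp point (between the pads) lies bot.grip_point_offset behind it (bot.grip_point_offset is the distance from the TCP to the grasp point, in m); z points along the fingers, y is the line along which they close (so a half turn about z gives the same grasp; the last joint's range is limited). The gripper opens to 85 mm and grips with 20 to 120 N. Pads are 22 mm wide; open, the fingers measure 114 mm over their backs; the gripper's body (76 mm by 85 mm) begins 54 mm behind the grasp point. The pads swing forward as they close: fully open they stand 13 mm farther back than shut.
Start: joints at [-1.346, 0.477, 0.022, 1.555, -0.011, 1.109, -0.083], TCP at [0.221, 0.638, 0.231] pointing down, gripper open.
Joint ranges: [-2.96, 2.96], [-0.34, 2.1], [-1.41, 1.46], [0.24, 2.44], [-1.37, 4.51], [0.17, 1.92], [-2.96, 2.96]. Speed limits (rad/s): [2.39, 2.39, 3.14, 3.14, 3.14, 3.14, 3.14].

INTERFACE

Orientations are given as a unit quaternion [w, x, y, z].
In Python, from station import bot, imaging gives the robot as it stands. The module is installed in compiled form; this text tells all that it offers.
- The arm moves only by the tool carry_out, never from a script. Its argument "targets" is one flat list of numbers, 5 for each row, row after row: the closure in counts, from 0 (fully open) to 255 (shut), then the shift along the world's x, y, z in mm, then the turn about the world's z in degrees. A call has 1 to 20 rows; each row shifts and turns the commanded pose from where the row before left it; what a row does not reach is not made up. A row lasts 1/10 s, in which the tool goes at most 50 mm and 8.59 degrees, less where a joint would pass 70% of its speed; a pose out of reach is approached as far as the arm can. A call is refused whole if a number of a shift passes 50 or a number of a turn 8.59, either way. A call with a gripper value outside its range is refused whole. The fingers move at their own pace and stop on an object; "newtons" is the grip in N (left out, the last holds). Time passes only in rows, so rows that do not move let the fingers close. It gives the time, the measured TCP pose, the force, the opening and the grip force at its end, in the units of the state.
- bot.get_obs(): the state, without advancing time (a new reading comes with each control period).
- imaging.read_camera(name): name is "side" or "top" or "wrist"; returns a dict with "frame" (480x640x3 uint8, red, green, blue), "fov_y" (degrees; the focal length in pixels is half the picture's height over the tangent of half this angle, whatever the lens; pixels are square), "cx", "cy" (the principal point, pixels), "k1" (the pictures are not rectified: a ray, as slopes to the right and down, at radius r is drawn at 1 + k1 r^2 times it, then the intrinsics apply), "pose" (4x4, takes a point from camera to world coordinates); the wrist camera has in their place "tool_from_camera" (4x4, takes a point from camera to tool coordinates, whose origin is the TCP and whose axes are the flange's). Camera axes: x right, y up, looking along -z (the intrinsics and any distortion apply to the point x, -y, -z); pixel columns grow to the right and rows downward; lengths in m; the calibration is good to about 2 mm. A picture is of the moment at which its call begins: read the wrist's pose just before it. There is no depth.
- bot.hand_in(): hands the job in; it is judged then, once.
The state is a dict: "t": time; "q": joint angles; "joint_vel": joint speeds; "joint_torque": joint torques, N m; "eef_pos": TCP position; "tool_rot": TCP orientation; "contact_force": force on the tool from outside, world axes, zero at the start; "torque": the same for the moment, N m; "gripper_width": opening from 0.0 (shut) to 1.0 (fully open); "grasp_force": force on a finger pad.
Only numpy, scipy, OpenCV 4.12 (cv2) and the standard library are available. Lean on these libraries where they do the work, as an engineer would, in place of code of your own. Each camera call takes 0.05 s, during which the arm holds its last target. There are 200 camera calls.

TASK

Get the sieve shaker ready for grading crushed glass: stand the collecting pan centred on the shaker's round rubber pad, then build the stack on it piece by piece from the bottom up - the fine sieve, the medium sieve, the coarse sieve and last the cover. Every piece must be fully home in the one below, upright, let go and at rest. Leave the drink can, the water bottle and the pliers where they are.

Things in the scene. Friction and masses are not known exactly. Their poses are not given: they have to be found in the camera images.
- pan_mid (a point): Collecting pan: plain round steel dish, closed flat bottom, no mesh, no skirt; 60 mm outer diameter, 26 mm tall (the lowest open piece), open top with 54 mm bore, 90 to 140 g. Point: on its axis half-way up, 13 mm above its underside; z up. With the fine sieve home in it, that sieve's underside is 18 mm above the pan's.
- fine_mid (a point): Fine sieve: round steel frame 60 mm wide, 30 mm tall, 54 mm bore, on a skirt 8 mm tall, 50 mm wide (46 at its edge) that enters the piece below until the shoulder sits on its rim. Mesh so close it looks a grey floor. 38 mm tall in all, 70-120 g. Point: on axis, 19 mm above its underside; z up. Grip above the shoulder: the piece below is as wide. Seated, next underside is 30 mm above this.
- medium_mid (a point): Medium sieve: like the fine one (60 mm wide, 54 mm bore, 50 mm wide skirt 8 mm tall) but with a see-through mesh, wires 6 mm apart, and a frame 40 mm tall; 48 mm tall in all, 80-130 g. Point: on its axis, 24 mm above its underside; z up. Grip above the shoulder. When seated, the next piece's underside is 40 mm above this one's.
- coarse_mid (a point): Coarse sieve: the tallest piece, with a wide-open mesh, wires 13 mm apart, and a frame 54 mm tall; 60 mm wide, 54 mm bore, 50 mm wide skirt 8 mm tall; 62 mm tall in all, 95-160 g. Point: on its axis, 31 mm above its underside; z up. Grip above the shoulder. When seated, the cover's underside is 54 mm above this one's.
- cover_knob (a point): Cover: closed steel disc 60 mm wide, 4 mm thick, under it a plug 8 mm tall and 50 mm wide (enters the coarse sieve), on top an upright black knob 22 mm wide, 26 mm tall; 38 mm tall in all, 70-120 g. Point: on its axis at mid knob, 25 mm above its underside; z up. Pinch the knob from above, fingertips above the disc (disc top is 13 mm below the point).
- pad (a point): Target: centre of the flat top of the round black rubber pad, 80 mm wide, on the bench sieve shaker; 48 mm above the work surface. The shaker is a fixed round grey base 130 mm wide and 40 mm tall under the pad, with a small black control panel reaching 83 mm from the centre on its own -x side; nothing on it is taller than the pad. z up.
- drink_can: Bystander: yellow drink can, 52 mm in diameter, 104 mm tall, standing; origin at the centre of its underside. Not to be disturbed.
- water_bottle: Bystander: clear water bottle with blue cap, 64 mm in diameter, 170 mm tall, standing; origin at the centre of its underside. Not to be disturbed.
- pliers: Bystander: pliers with blue handles lying flat, 150 mm long, 13 mm tall, jaws towards its +x; origin on the table near their middle. Not to be disturbed.

How it is judged:
On the way, in this order (a step that is already met when the one before it is completed fails the run):
1. the pan stands on the shaker's pad (horizontal distance between pan_mid and pad below 0.012 m and z of pan_mid in the frame of pad between 0.01 and 0.016 m and angle between pan_mid's own z axis and vertical below 0.08 rad), for 0.2 s.
2. the fine sieve is home in the pan (all of step 1 and horizontal distance between fine_mid and pan_mid below 0.005 m and z of fine_mid in the frame of pan_mid between 0.021 and 0.027 m and angle between fine_mid's own z axis and vertical below 0.08 rad), for 0.2 s.
3. the medium sieve is home in the fine sieve (all of step 2 and horizontal distance between medium_mid and fine_mid below 0.005 m and z of medium_mid in the frame of fine_mid between 0.032 and 0.038 m and angle between medium_mid's own z axis and vertical below 0.08 rad), for 0.2 s.
4. the coarse sieve is home in the medium sieve (all of step 3 and horizontal distance between coarse_mid and medium_mid below 0.005 m and z of coarse_mid in the frame of medium_mid between 0.044 and 0.05 m and angle between coarse_mid's own z axis and vertical below 0.08 rad), for 0.2 s.
5. the cover is home in the coarse sieve (all of step 4 and horizontal distance between cover_knob and coarse_mid below 0.005 m and z of cover_knob in the frame of coarse_mid between 0.045 and 0.051 m and angle between cover_knob's own z axis and vertical below 0.08 rad), for 0.2 s.
At the end, for the whole second after the job is handed in: Pan upright on the rubber pad, its axis within 12 mm of the pad's centre; on it fine, medium and coarse sieve and cover in this order, each fully home (height within 3 mm, axis within 5 mm of the piece below, tilt under 0.08 rad); all released and at rest, can, bottle and pliers undisturbed (all of step 5); the robot touches nothing.
It fails at once if a bystander is knocked over or shifted by more than 30 mm (distance of any of drink_can, water_bottle, pliers from where it was at the start of the episode above 0.03 m or angle between any of drink_can, water_bottle's own z axis and vertical above 0.5 rad).
It also fails if it takes over 128 s, if anything falls off the work surface, if the arm or the gripper's body presses on something with over 40 N, if the wrist force passes 120 N, or if a joint passes its speed limit or range.

## Working session

There is one attempt and no reset: what is moved stays moved. The work goes in short steps, Python scripts to look and compute and a tool call to move; the robot and the scene stay as the last step left them, time stands still between calls to the robot, and variables do not carry over. Pictures are saved under pics/ and viewed, at most 14 in all, crops included, and the job is handed in when it is done.

Besides the shell and the picture viewer there is one more tool, called after "Call:" in YAML: its name, and indented under it one key for each argument. carry_out: Moves the arm, as the interface text tells. Its arguments: {"type":"object","properties":{"targets":{"type":"array","items":{"type":"number"}},"newtons":{"type":"number"}},"required":["targets"]}

```bash
mkdir -p pics
cat > h.py <<'E'
import numpy as np, cv2
from station import bot, imaging
def cam(n):
    o=bot.get_obs(); c=imaging.read_camera(n)
    if n=="wrist":
        w,x,y,z=o["tool_rot"]
        from scipy.spatial.transform import Rotation as R
        T=np.eye(4); T[:3,:3]=R.from_quat([x,y,z,w]).as_matrix(); T[:3,3]=o["eef_pos"]
        c["pose"]=T@c["tool_from_camera"]
    c["f"]=240/np.tan(np.radians(c["fov_y"])/2); return c
def ray(c,u,v):
    K=np.array([[c["f"],0,c["cx"]],[0,c["f"],c["cy"]],[0,0,1]])
    d=np.array([(u-c["cx"])/c["f"],(v-c["cy"])/c["f"]]); p=d.copy()
    for _ in range(20): p=d/(1+c["k1"]*(p@p))
    P=np.array(c["pose"]); return P[:3,3],P[:3,:3]@np.array([p[0],-p[1],-1])
def onz(c,u,v,z):
    o,d=ray(c,u,v); return (o+d*(z-o[2])/d[2])[:3]
def proj(c,p):
    P=np.array(c["pose"]); q=P[:3,:3].T@(np.array(p)-P[:3,3]); s=np.array([q[0]/-q[2],-q[1]/-q[2]])
    s=s*(1+c["k1"]*(s@s)); return s*c["f"]+[c["cx"],c["cy"]]
def save(c,n): cv2.imwrite("pics/"+n+".png",c["frame"][:,:,::-1])
E
python3 - <<'E'
from h import *
for n in ("top","side","wrist"):
    c=cam(n); save(c,n+"0"); print(n,c["f"],c["cx"],c["cy"],c["k1"],np.round(c["pose"],3).tolist())
o=bot.get_obs(); print(o["eef_pos"],o["tool_rot"],bot.grip_point_offset,o["t"],o["contact_force"])
E
```

```text
top 485.9928893503261 325.2928963767724 233.18144061521534 -0.11316554621222455 [[-0.011, 0.98, -0.197, 0.345], [-1.0, -0.01, 0.007, -0.017], [0.005, 0.197, 0.98, 1.389], [0.0, 0.0, 0.0, 1.0]]
side 515.7491518005658 313.0473482021656 231.0818978140516 -0.02131855353462 [[0.691, 0.451, -0.565, -0.069], [-0.723, 0.442, -0.531, -0.634], [0.01, 0.775, 0.632, 0.825], [0.0, 0.0, 0.0, 1.0]]
wrist 348.96826402648645 317.9838652130598 243.93509046385438 -0.041649224105198925 [[0.326, -0.897, -0.3, 0.142], [0.945, 0.308, 0.106, 0.664], [-0.002, -0.318, 0.948, 0.374], [0.0, 0.0, 0.0, 1.0]]
[0.22035263 0.63755618 0.23056011] [-7.62120050e-05  1.65612911e-01  9.86190598e-01 -6.80424370e-04] 0.0187 0.15 [-0.39336835 -0.69502342  0.40770323]
```

View pics/top0.png

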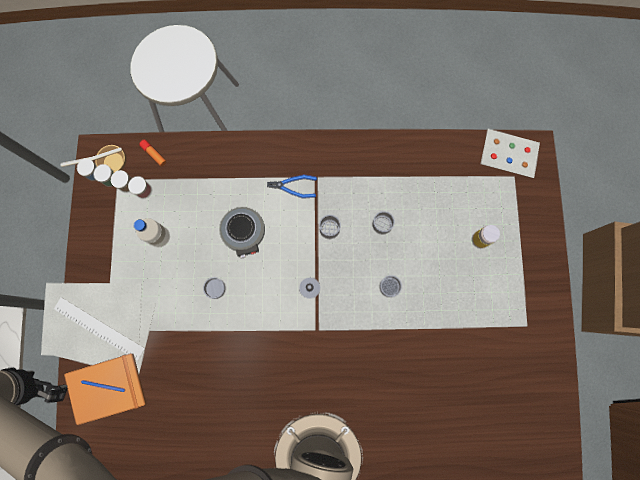

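View pics/side0.png

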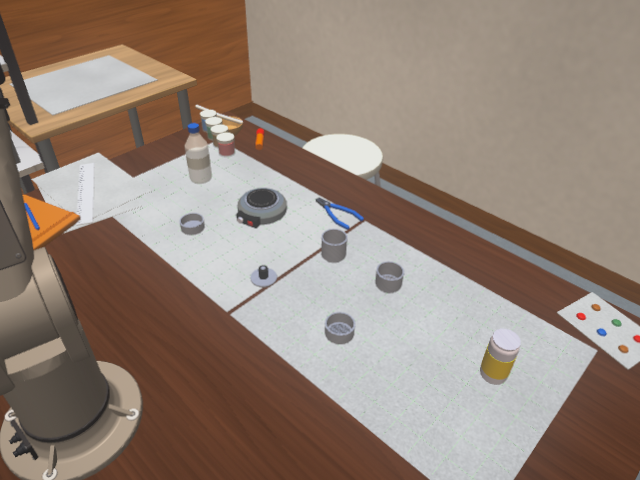

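Run:
```python
import cv2,numpy as np
t=cv2.imread("pics/top0.png"); s=cv2.imread("pics/side0.png")
r=[];q=[]
for u,v in((330,226),(383,222),(390,286),(215,288)): r.append(cv2.resize(t[v-20:v+20,u-20:u+20],(200,200),interpolation=2))
for u,v in((334,246),(389,277),(340,328),(192,224)): q.append(cv2.resize(s[v-25:v+25,u-25:u+25],(200,200),interpolation=2))
cv2.imwrite("pics/m1.png",np.vstack([np.hstack(r),np.hstack(q)]))
```

```text
(no output)
```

View pics/m1.png

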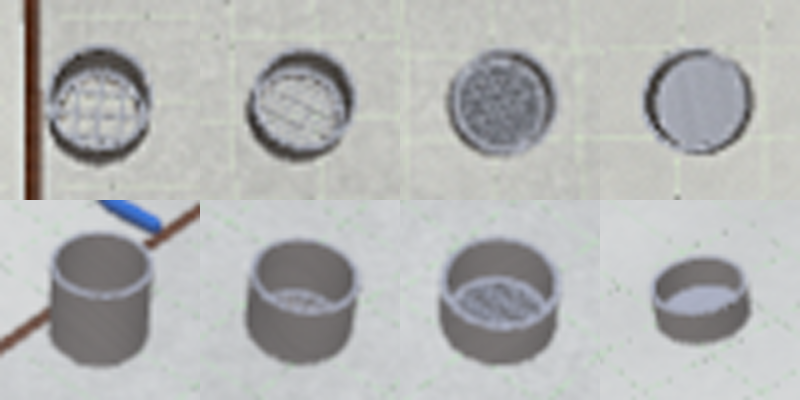

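Run:
```python
from h import *
t=cam("top"); s=cam("side")
for n,u,v,z,us,vs,b in (("pan",215,288,.024,192,219,0),("fine",390,285.5,.036,340,321,0),("med",383,222,.046,389,271,0),("coarse",330,226,.06,334,239,0),("cover",310,287.5,.038,263,269,0),("pad",240.5,228,.048,262.5,198,0),("can",489,234,.104,0,0,0),("bottle",140,226,.17,0,0,0)):
    print(n,np.round(onz(t,u,v,z),3),np.round(onz(s,us,vs,z),3) if us else "")
```

```text
pan [0.465 0.285 0.024] [0.468 0.292 0.024]
fine [ 0.466 -0.206  0.036] [ 0.468 -0.205  0.036]
med [ 0.646 -0.191  0.046] [ 0.644 -0.193  0.046]
coarse [ 0.633 -0.04   0.06 ] [ 0.628 -0.044  0.06 ]
cover [0.463 0.017 0.038] [0.461 0.016 0.038]
pad [0.632 0.213 0.048] [0.632 0.207 0.048]
can [ 0.596 -0.475  0.104] 
bottle [0.614 0.456 0.17 ]
```

Call:
carry_out:
  targets: [0,24,-35,-5,1.9,0,24,-35,-5,1.9,0,24,-35,-5,1.9,0,24,-35,-5,1.9,0,24,-35,-5,1.9,0,24,-35,-5,1.9,0,24,-35,-5,1.9,0,24,-35,-5,1.9,0,24,-35,-5,1.9,0,24,-35,-5,1.9,0,0,0,0,0,0,0,0,0,0]

```text
t: 1.45
eef_pos: [0.461, 0.2869, 0.1812]
tool_rot: [-0.0, 0.002, 1.0, -0.0]
contact_force: [-0.5, 0.4, 0.5]
gripper_width: 1.001
grasp_force: 0.0
```

Run:
```python
from h import *
c=cam("wrist"); save(c,"w1"); print(np.round(c["pose"],3).tolist())
print(proj(c,[.467,.289,.026]))
```

```text
[[0.004, -0.948, -0.317, 0.378], [1.0, 0.003, 0.002, 0.287], [-0.001, -0.317, 0.948, 0.325], [0.0, 0.0, 0.0, 1.0]]
[320.91809439 231.82815926]
```

View pics/w1.png

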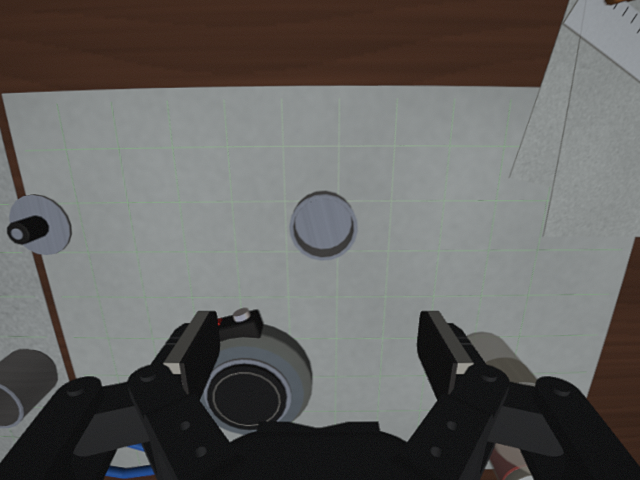

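```bash
cat >> h.py <<'E'
from scipy.optimize import least_squares
def fit(c,pts,z,R,dirx=0,guess=None):
    """circle of radius R on plane z through pixel points; only those on the far side from camera"""
    P=np.array([onz(c,u,v,z)[:2] for u,v in pts]); g=P.mean(0) if guess is None else np.array(guess[:2],float)
    cp=np.array(c["pose"])[:2,3]
    for _ in range(4):
        d=g-cp; d/=np.linalg.norm(d)+1e-9
        Q=P[((P-g)@d>dirx)&(abs(np.linalg.norm(P-g,axis=1)-R)<.006)] if _ else P[((P-g)@d>dirx)]
        r=least_squares(lambda p:np.linalg.norm(Q-p,axis=1)-R,g,loss="soft_l1",f_scale=.0005); g=r.x
    return g,np.std(np.linalg.norm(Q-g,axis=1)),np.linalg.norm(Q-g,axis=1).mean(),len(Q)
def blob(c,p,half=60,th=None):
    """outline of the thing near world point p: differs from the paper (median of the local border)"""
    u,v=np.round(proj(c,p)).astype(int); v0,u0=max(v-half,0),max(u-half,0)
    f=cv2.cvtColor(c["frame"],cv2.COLOR_RGB2LAB)[v0:v+half,u0:u+half].astype(float)
    b=np.median(np.vstack([f[0],f[-1],f[:,0],f[:,-1]]),0)
    w=np.array([.5,1,2.5]); m=(np.linalg.norm((f-b)*w,axis=2)>(th or 12)).astype(np.uint8)
    m=cv2.morphologyEx(m,cv2.MORPH_OPEN,np.ones((3,3)))
    cs,_=cv2.findContours(m,cv2.RETR_EXTERNAL,cv2.CHAIN_APPROX_NONE)
    k=max(cs,key=cv2.contourArea); k=cv2.convexHull(k)[:,0]
    hull=np.zeros_like(m); cv2.drawContours(hull,[k],-1,1,-1); kk=cv2.findContours(hull,0,cv2.CHAIN_APPROX_NONE)[0][0][:,0]
    return kk+[u0,v0]
E
python3 - <<'E'
from h import *
c=cam("wrist")
k=blob(c,[.467,.289,.026]); print(k.min(0),k.max(0)); print(fit(c,k,.026,.03), fit(c,k,.026,.03,-.02))
# pad: dark disc
f=c["frame"].astype(int); m=(f.max(2)<60).astype(np.uint8); u,v=249,396
m[:, :170]=0;m[:v-45]=0;m[v+45:]=0;m[:,u+50:]=0;m[:,:u-50]=0
cv2.imwrite("pics/pm.png",m*255)
cs=cv2.findContours(m,0,cv2.CHAIN_APPROX_NONE)[0]; k=cv2.convexHull(max(cs,key=cv2.contourArea))[:,0]; print(k.min(0),k.max(0),fit(c,k,.048,.04,-1))
t=cam("top")
E
```

```text
[288 191] [354 260]
(array([0.46378303, 0.29064977]), np.float64(0.0003145719908860265), np.float64(0.029985518403266034), 91) (array([0.46368984, 0.2906669 ]), np.float64(0.0003899875634491139), np.float64(0.030061477197637795), 136)
[199 351] [298 440] (array([0.6307374 , 0.21430104]), np.float64(2.3754139591448098e-05), np.float64(0.039999983175834274), 5)
```

Call:
carry_out:
  targets: [0,2.7,3.8,-35,0,0,0,0,-40,0,0,0,0,-40,0,0,0,0,-35,0,0,0,0,-19,0,0,0,0,-10,0,0,0,0,0,0,60,0,0,0,0,90,0,0,0,0,110,0,0,0,0,120,0,0,0,0,130,0,0,0,0,130,0,0,0,0,130,0,0,0,0]
  newtons: 30

```text
t: 3.0
eef_pos: [0.464, 0.2926, 0.004]
tool_rot: [0.001, 0.001, 1.0, 0.001]
contact_force: [-1.5, 0.2, 6.2]
gripper_width: 0.693
grasp_force: 31.8
```

Call:
carry_out:
  targets: [150,0,0,2,0,150,0,0,20,0,150,0,0,30,0,150,0,0,30,0,150,0,0,0,0,150,0,0,0,0]

```text
t: 3.6
eef_pos: [0.4636, 0.292, 0.0851]
tool_rot: [0.001, 0.001, 1.0, 0.001]
contact_force: [0.4, -0.3, -1.7]
gripper_width: 0.696
grasp_force: 32.9
```

Run:
```python
from h import *
o=bot.get_obs();print(o["eef_pos"],o["contact_force"],o["gripper_width"])
c=cam("wrist"); save(c,"w2"); s=cam("side"); save(s,"s2")
u,v=proj(s,o["eef_pos"]).astype(int); print(u,v)
S=cv2.resize(s["frame"][v-60:v+60,u-60:u+60],(480,480),interpolation=2)
cv2.imwrite("pics/m2.png",np.hstack([S[:,:,::-1][:,80:400],c["frame"][:,80:560,::-1]]))
```

```text
[0.46355566 0.29203823 0.08512097] [ 0.44478507 -0.28385614 -1.67721831] 0.6962103390383201
187 200
```

View pics/m2.png

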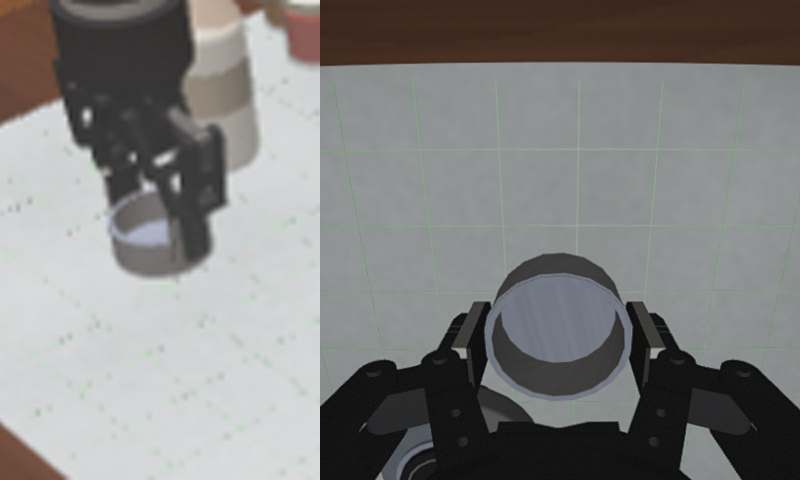

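```bash
cat >> h.py <<'E'
def held(c,zr,tcp):
    """rim centre of a piece in the hand, relative to TCP; zr = rim height over TCP"""
    z=tcp[2]+zr; p=proj(c,[tcp[0],tcp[1],z])
    f=c["frame"].astype(int); m=((f[:,:,2]-f[:,:,0]>9)&(f.max(2)>95)).astype(np.uint8)
    yy,xx=np.mgrid[:480,:640]; m[np.hypot(xx-p[0],yy-p[1])>130]=0
    n,l,st,_=cv2.connectedComponentsWithStats(m); q=np.argwhere(l>0)
    L=[i for i in range(1,n) if st[i,4]>30]; q=np.argwhere(np.isin(l,L))[:,::-1].astype(np.int32)
    k=cv2.convexHull(q)[:,0]; P=np.array([onz(c,u,v,z)[:2] for u,v in k])-tcp[:2]
    g=np.zeros(2)
    for _ in range(5):
        r=np.linalg.norm(P-g,axis=1); Q=P[(abs(r-.03)<(.01 if _==0 else .004))&(P[:,0]-g[0]>-.026)]
        g=least_squares(lambda p:np.linalg.norm(Q-p,axis=1)-.03,g,loss="soft_l1",f_scale=.0005).x
    return g,np.std(np.linalg.norm(Q-g,axis=1)),len(Q),k.min(0),k.max(0)
E
python3 - <<'E'
from h import *
o=bot.get_obs(); c=cam("wrist"); print(held(c,.022,o["eef_pos"]))
E
```

```text
(array([ 3.71339278e-05, -3.64820109e-04]), np.float64(0.00023073411908452907), 38, array([245, 273], dtype=int32), array([391, 400], dtype=int32))
```

Call:
carry_out:
  targets: [150,33.5,-16,3,0,150,33.5,-16,3,0,150,33.5,-16,0,0,150,33.5,-16,0,0,150,33.5,-15.5,0,0,150,0,0,-10,0,150,0,0,-14,0,150,0,0,-10,0,150,0,0,-3,0,150,0,0,0,0,150,0,0,0,0]

```text
t: 4.85
eef_pos: [0.6295, 0.2132, 0.0527]
tool_rot: [-0.001, -0.0, 1.0, 0.0]
contact_force: [-0.1, 0.2, -0.3]
gripper_width: 0.694
grasp_force: 32.8
```

Call:
carry_out:
  targets: [150,0,0,-0.7,0,150,0,0,0,0,120,0,0,0,0,90,0,0,0,0,60,0,0,0,0,0,0,0,0,0,0,0,0,0,0,0,0,0,0,0,0,0,0,0,0,0,0,0,20,0,0,0,0,30,0,0,0,0,40,0,0,0,0,30,0,0,0,0,0,0]

```text
t: 6.25
eef_pos: [0.6337, 0.2132, 0.1781]
tool_rot: [0.004, 0.001, 1.0, 0.002]
contact_force: [0.4, -0.6, 1.0]
gripper_width: 1.0
grasp_force: 0.0
```

Run:
```python
from h import *
o=bot.get_obs();print(o["eef_pos"],o["t"])
c=cam("wrist"); save(c,"w3"); print(held(c,.074-o["eef_pos"][2],o["eef_pos"]),proj(c,[.63,.213,.074]))
```

```text
[0.63372211 0.21322766 0.17805548] 6.25
(array([0.06402406, 0.00075106]), np.float64(nan), 0, array([252, 124], dtype=int32), array([385, 288], dtype=int32)) [317.75873118 237.77880216]
  ret = _var(a, axis=axis, dtype=dtype, out=out, ddof=ddof,
  arrmean = um.true_divide(arrmean, div, out=arrmean,
  ret = ret.dtype.type(ret / rcount)
```

View pics/w3.png

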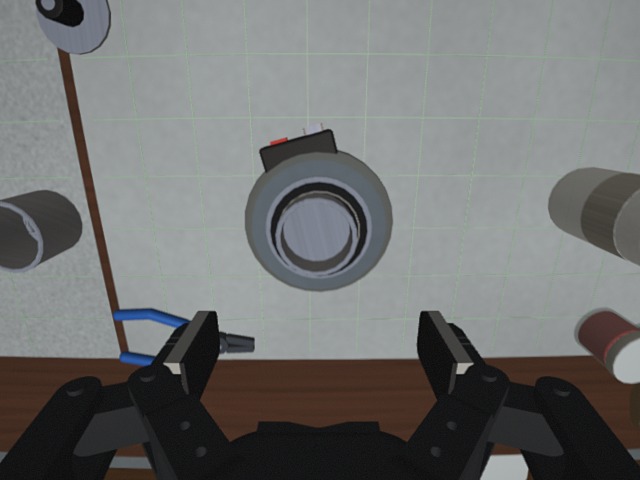

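```bash
sed -i 's/def held(c,zr,tcp):/def held(c,zr,tcp,rad=130):/; s/>130\]=0/>rad]=0/' h.py
python3 - <<'E'
from h import *
o=bot.get_obs(); c=cam("wrist"); e=o["eef_pos"]
for z,pt in ((.074,(316,231)),):
    g=onz(c,*pt,z); print(g, held(c,z-e[2],np.array([g[0],g[1],e[2]]),45))
f=c["frame"].max(2); m=((f<75)).astype(np.uint8); yy,xx=np.mgrid[:480,:640]; m[np.hypot(xx-320,yy-224)>52]=0
k=cv2.convexHull(np.argwhere(m)[:,::-1].astype(np.int32))[:,0]; print(k.min(0),k.max(0),fit(c,k,.048,.04,-1))
E
```

```text
[0.622083   0.21110035 0.074     ] (array([0.00677344, 0.00051928]), np.float64(0.0005308444473878219), 34, array([276, 201], dtype=int32), array([357, 276], dtype=int32))
[271 185] [367 274] (array([0.63245991, 0.21360321]), np.float64(0.001264853805843062), np.float64(0.03891824836223357), 44)
```

Call:
carry_out:
  targets: [0,-16.5,-42,0,0,0,-16.5,-42,0,0,0,-16.5,-42,0,0,0,-16.5,-42,0,0,0,-16.5,-42,0,0,0,-16.5,-42,0,0,0,-16.5,-42,0,0,0,-16.5,-42,0,0,0,-16.5,-42,0,0,0,-16.5,-41,0,0,0,0,0,0,0,0,0,0,0,0,0,0,0,0,0]

```text
t: 7.65
eef_pos: [0.4657, -0.2054, 0.1717]
tool_rot: [-0.001, -0.0, 1.0, 0.0]
contact_force: [0.5, -0.0, 0.6]
gripper_width: 1.001
grasp_force: 0.0
```

Run:
```python
from h import *
o=bot.get_obs(); e=o["eef_pos"]; print(e,o["tool_rot"])
c=cam("wrist"); k=blob(c,[.467,-.2055,.038],65); print(k.min(0),k.max(0)); print(fit(c,k,.038,.03), fit(c,k,.038,.03,-.02))
```

```text
[ 0.46567664 -0.2054289   0.17174811] [-7.27903185e-04 -1.27154720e-04  9.99999629e-01  4.42857052e-04]
[279 189] [351 263]
(array([ 0.46352638, -0.2080242 ]), np.float64(0.00032093971618991305), np.float64(0.0299863145958667), 99) (array([ 0.46343676, -0.20807344]), np.float64(0.000368512087159012), np.float64(0.030076013275800863), 147)
```

Call:
carry_out:
  targets: [0,-2.1,-2.5,-35,0,0,0,0,-40,0,0,0,0,-40,0,0,0,0,-30,0,0,0,0,-16,0,0,0,0,0,0,0,0,0,0,0,60,0,0,0,0,90,0,0,0,0,110,0,0,0,0,130,0,0,0,0,140,0,0,0,0,150,0,0,0,0,150,0,0,0,0]
  newtons: 30

```text
t: 9.1
eef_pos: [0.4647, -0.2092, 0.0131]
tool_rot: [0.001, 0.001, 1.0, -0.0]
contact_force: [-0.9, 1.6, 6.3]
gripper_width: 0.695
grasp_force: 31.0
```

Call:
carry_out:
  targets: [150,0,0,10,0,150,0,0,30,0,150,0,0,40,0,150,0,0,40,0,150,0,0,0,0,150,0,0,0,0,150,0,0,0,0]

```text
t: 9.8
eef_pos: [0.4628, -0.2088, 0.1311]
tool_rot: [-0.001, 0.001, 1.0, 0.0]
contact_force: [0.1, -0.0, -0.8]
gripper_width: 0.692
grasp_force: 32.9
```

Run:
```python
from h import *
o=bot.get_obs(); e=o["eef_pos"]; print(e,o["tool_rot"])
c=cam("wrist"); save(c,"w4"); print(held(c,.028,e))
```

```text
[ 0.46283077 -0.20883838  0.13110515] [-5.94904084e-04  5.46740058e-04  9.99999639e-01  2.62193389e-04]
(array([-0.00332979, -0.00041763]), np.float64(0.00028984592469122447), 37, array([243, 274], dtype=int32), array([393, 403], dtype=int32))
```

Run:
```python
from h import *
o=bot.get_obs(); e=o["eef_pos"]
c=cam("wrist")
for z in (.022,.025,.028): print(z,held(c,z,e)[:2])
```

```text
0.022 (array([ 1.84280324e-03, -6.64206132e-05]), np.float64(0.00058443622484026))
0.025 (array([-0.00091224, -0.00025595]), np.float64(0.00026998520474941093))
0.028 (array([-0.00329713, -0.0003957 ]), np.float64(0.0002799076051977571))
```

Call:
carry_out:
  targets: [150,16.8,42,0,0,150,16.8,42,0,0,150,16.8,42,0,0,150,16.8,42,0,0,150,16.8,42,0,0,150,16.8,42,0,0,150,16.8,42,0,0,150,16.8,42,0,0,150,16.8,42,0,0,150,16.8,43,0,0,150,0,0,-10,0,150,0,0,-10,0,150,0,0,0,0,150,0,0,0,0]

```text
t: 11.3
eef_pos: [0.6311, 0.2095, 0.1107]
tool_rot: [-0.001, 0.002, 1.0, -0.001]
contact_force: [-0.3, -0.1, -1.7]
gripper_width: 0.687
grasp_force: 32.9
```

Call:
carry_out:
  targets: [150,-0.5,3.5,0,0,150,0,0,-12,0,150,0,0,-8,0,150,0,0,0,0,150,0,0,0,0]

```text
t: 11.8
eef_pos: [0.6308, 0.2151, 0.0911]
tool_rot: [-0.0, 0.001, 1.0, -0.0]
contact_force: [0.3, 0.4, -1.5]
gripper_width: 0.692
grasp_force: 32.9
```

Call:
carry_out:
  targets: [150,0,-1.8,-2,0,150,0,0,-3,0,150,0,0,-3,0,150,0,0,-2,0,150,0,0,0,0,150,0,0,0,0]

```text
t: 12.4
eef_pos: [0.6311, 0.2134, 0.0815]
tool_rot: [-0.0, 0.001, 1.0, -0.0]
contact_force: [0.7, 0.3, -1.2]
gripper_width: 0.689
grasp_force: 32.9
```

Call:
carry_out:
  targets: [150,0,0,-2,0,150,0,0,-1,0,150,0,0,0,0,150,0,0,0,0]

```text
t: 12.8
eef_pos: [0.6313, 0.2134, 0.0792]
tool_rot: [0.0, 0.001, 1.0, 0.0]
contact_force: [-1.8, -0.6, 6.0]
gripper_width: 0.691
grasp_force: 33.4
```

Call:
carry_out:
  targets: [120,0,0,0.5,0,90,0,0,0,0,60,0,0,0,0,0,0,0,0,0,0,0,0,0,0,0,0,0,0,0,0,0,0,0,0,0,0,0,20,0,0,0,0,30,0,0,0,0,40,0,0,0,0,30,0,0,0,0,0,0,0,0,0,0,0]

```text
t: 14.1
eef_pos: [0.6314, 0.2136, 0.1998]
tool_rot: [0.001, 0.001, 1.0, 0.0]
contact_force: [0.3, 0.3, -1.3]
gripper_width: 0.996
grasp_force: 0.0
```

Run:
```python
from h import *
o=bot.get_obs(); e=o["eef_pos"]; print(e)
c=cam("wrist"); save(c,"w5"); s=cam("side"); save(s,"s5")
u,v=proj(s,[.63,.213,.08]).astype(int)
S=cv2.resize(s["frame"][v-60:v+60,u-40:u+40],(320,480),interpolation=2)
cv2.imwrite("pics/m5.png",np.hstack([S,c["frame"][:,80:560]])[:,:,::-1])
```

```text
[0.63135928 0.2136234  0.19977221]
```

View pics/m5.png

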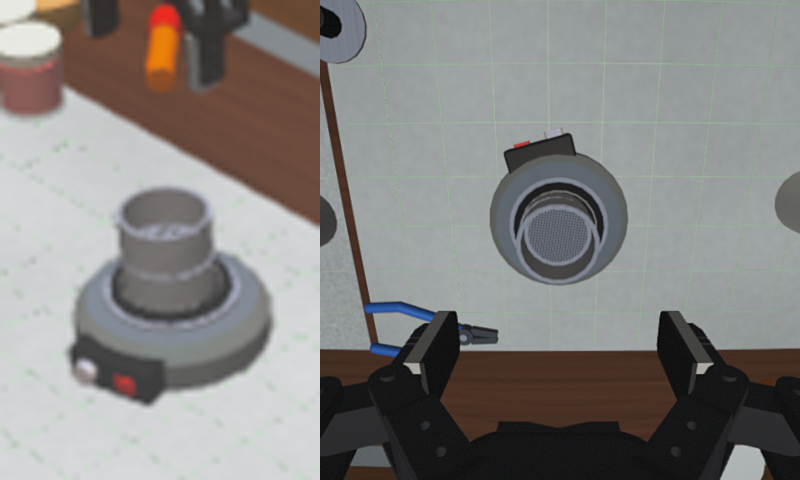

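Call:
carry_out:
  targets: [0,1.3,-41,-1,0,0,1.3,-41,-1,0,0,1.3,-41,-1,0,0,1.3,-41,-1,0,0,1.3,-41,-1,0,0,1.3,-41,-1,0,0,1.3,-40,-1,0,0,1.3,-40,-1,0,0,1.3,-40,-1,0,0,1.3,-40,-1,0,0,0,0,0,0,0,0,0,0,0,0,0,0,0,0]

```text
t: 15.5
eef_pos: [0.6439, -0.1907, 0.1879]
tool_rot: [-0.001, -0.0, 1.0, 0.001]
contact_force: [-0.1, -0.2, 0.0]
gripper_width: 1.0
grasp_force: 0.0
```

Run:
```python
from h import *
o=bot.get_obs(); e=o["eef_pos"]; print(e,o["tool_rot"])
c=cam("wrist"); save(c,"w6"); k=blob(c,[.645,-.192,.048],60); print(k.min(0),k.max(0)); print(fit(c,k,.048,.03), fit(c,k,.048,.03,-.015))
```

```text
[ 0.643897   -0.19072613  0.18791707] [-8.74353445e-04 -2.36981442e-04  9.99999335e-01  7.13574501e-04]
[281 191] [351 265]
(array([ 0.64601448, -0.19261571]), np.float64(0.0003267161102398222), np.float64(0.03002705105693988), 96) (array([ 0.64599605, -0.19264472]), np.float64(0.00031281561038402786), np.float64(0.030023823033770807), 130)
```

Call:
carry_out:
  targets: [0,2.1,-1.7,-40,0,0,0,0,-45,0,0,0,0,-45,0,0,0,0,-30,0,0,0,0,-14,0,0,0,0,0,0,0,0,0,0,0,60,0,0,0,0,90,0,0,0,0,110,0,0,0,0,130,0,0,0,0,140,0,0,0,0,150,0,0,0,0,150,0,0,0,0]
  newtons: 30

```text
t: 16.95
eef_pos: [0.6477, -0.1945, 0.0174]
tool_rot: [0.002, 0.001, 1.0, -0.0]
contact_force: [-0.4, 0.6, 6.3]
gripper_width: 0.694
grasp_force: 31.6
```

Call:
carry_out:
  targets: [150,0,0,10,0,150,0,0,30,0,150,0,0,40,0,150,0,0,40,0,150,0,0,25,0,150,0,0,0,0,150,0,0,0,0]

```text
t: 17.65
eef_pos: [0.6463, -0.1943, 0.1612]
tool_rot: [0.001, 0.001, 1.0, -0.0]
contact_force: [0.3, 0.7, -1.1]
gripper_width: 0.693
grasp_force: 32.8
```

Run:
```python
from h import *
o=bot.get_obs(); e=o["eef_pos"]; print(e,o["tool_rot"])
c=cam("wrist"); save(c,"w7")
for z in (.029,.032,.035): print(z,held(c,z,e))
```

```text
[ 0.64632365 -0.19426679  0.16124932] [ 8.05662141e-04  6.80468381e-04  9.99999442e-01 -5.62519741e-05]
0.029 (array([-0.00023696, -0.00029346]), np.float64(0.00038882161624647895), 37, array([240, 278], dtype=int32), array([396, 412], dtype=int32))
0.032 (array([-0.00302194, -0.00029091]), np.float64(0.00015238066784703898), 37, array([240, 278], dtype=int32), array([396, 412], dtype=int32))
0.035 (array([-0.00567225, -0.0002272 ]), np.float64(0.00035829470517711445), 40, array([240, 278], dtype=int32), array([396, 412], dtype=int32))
```

Call:
carry_out:
  targets: [150,-1.4,41,0,0,150,-1.4,41,0,0,150,-1.4,41,0,0,150,-1.4,41,0,0,150,-1.4,41,0,0,150,-1.4,41,0,0,150,-1.4,41,0,0,150,-1.4,41,0,0,150,-1.4,40,0,0,150,-1.4,40,0,0,150,0,0,-10,0,150,0,0,-10,0,150,0,0,0,0,150,0,0,0,0,150,0,0,0,0]

```text
t: 19.2
eef_pos: [0.6327, 0.2122, 0.1403]
tool_rot: [0.0, 0.002, 1.0, -0.0]
contact_force: [0.1, -0.7, 0.0]
gripper_width: 0.694
grasp_force: 32.9
```

Call:
carry_out:
  targets: [150,-0.6,1,-8,0,150,0,0,-7,0,150,0,0,0,0,150,0,0,0,0,150,0,0,0,0]

```text
t: 19.7
eef_pos: [0.6318, 0.2148, 0.1253]
tool_rot: [0.0, 0.001, 1.0, 0.0]
contact_force: [0.4, 0.4, -1.4]
gripper_width: 0.691
grasp_force: 32.9
```

Call:
carry_out:
  targets: [150,0,-1.3,-3,0,150,0,0,-3,0,150,0,0,-3,0,150,0,0,-1.5,0,150,0,0,0,0,150,0,0,0,0]

```text
t: 20.3
eef_pos: [0.6316, 0.2135, 0.1146]
tool_rot: [-0.0, 0.001, 1.0, -0.0]
contact_force: [0.0, -0.1, -0.9]
gripper_width: 0.691
grasp_force: 32.9
```

Call:
carry_out:
  targets: [150,0,0,-1.2,0,150,0,0,-1,0,150,0,0,0,0,150,0,0,0,0]

```text
t: 20.7
eef_pos: [0.632, 0.2136, 0.1135]
tool_rot: [0.0, 0.001, 1.0, 0.0]
contact_force: [-1.4, -0.1, 4.9]
gripper_width: 0.693
grasp_force: 33.3
```

Call:
carry_out:
  targets: [120,0,0,0.5,0,90,0,0,0,0,60,0,0,0,0,0,0,0,0,0,0,0,0,0,0,0,0,0,0,0,0,0,0,0,0,0,0,0,20,0,0,0,0,40,0,0,0,0,40,0,0,0,0,0,0,0,0,-43,0,0,0,0,-43,0,0,0,0,-43,0,0,0,0,-43,0,0,0,0,-43,0,0,0,0,-41,0,0,0,0,0,0,0,0,0,0,0,0,0,0,0,0,0]

```text
t: 22.7
eef_pos: [0.6316, -0.0408, 0.2126]
tool_rot: [-0.0, -0.0, 1.0, 0.0]
contact_force: [-0.5, 0.4, -1.1]
gripper_width: 1.003
grasp_force: 0.0
```

Run:
```python
from h import *
o=bot.get_obs(); e=o["eef_pos"]; print(e,o["tool_rot"])
c=cam("wrist"); save(c,"w8"); k=blob(c,[.631,-.042,.062],55); print(k.min(0),k.max(0)); print(fit(c,k,.062,.03), fit(c,k,.062,.03,-.015))
s=cam("side"); u,v=proj(s,[.63,.213,.1]).astype(int)
S=cv2.resize(s["frame"][v-60:v+60,u-40:u+40],(320,480),interpolation=2)
cv2.drawContours(c["frame"],[k.reshape(-1,1,2).astype(np.int32)],-1,(255,0,0),1)
cv2.imwrite("pics/m8.png",np.hstack([S,c["frame"][:,80:560]])[:,:,::-1])
```

```text
[ 0.63164119 -0.04084576  0.21260686] [-1.52794273e-04 -2.85912814e-04  9.99999825e-01  4.95179717e-04]
[287 171] [363 280]
(array([ 0.6416107 , -0.03056984]), np.float64(0.002973667615810053), np.float64(0.030500025364372352), 80) (array([ 0.64039798, -0.03180095]), np.float64(0.0025455968557893177), np.float64(0.03094965126393285), 98)
```

View pics/m8.png

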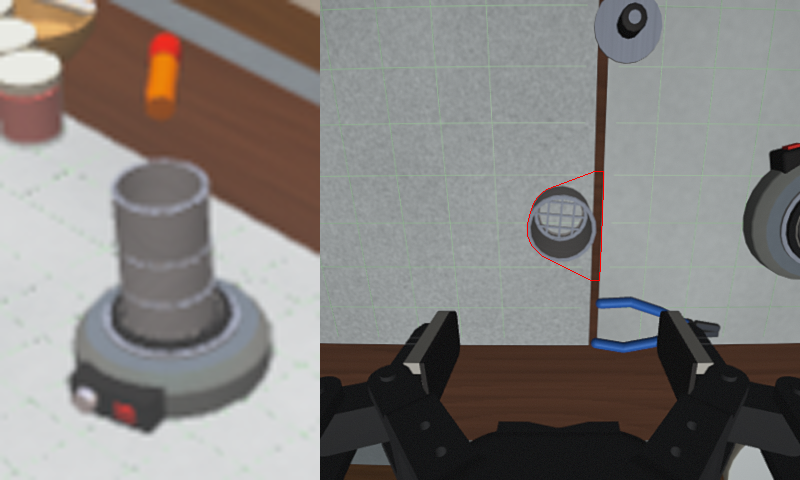

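Run:
```python
from h import *
o=bot.get_obs(); e=o["eef_pos"]
c=cam("wrist"); f=c["frame"].astype(int)
m=cv2.dilate(((f[:,:,0]-f[:,:,2])>8).astype(np.uint8),np.ones((3,3)))>0; 
c["frame"]=c["frame"].copy(); c["frame"][m]=np.median(c["frame"][150:280,200:270].reshape(-1,3),0)
k=blob(c,[.631,-.042,.062],55); print(k.min(0),k.max(0)); print(fit(c,k,.062,.03), fit(c,k,.062,.03,-.015))
g=onz(c,324,(188+260)/2,.062); print(g, held(c,.062-e[2],np.array([.633,-.041,e[2]]),45))
```

```text
[286 186] [354 260]
(array([ 0.63338951, -0.03898912]), np.float64(0.00034336799562605135), np.float64(0.029981622133546233), 93) (array([ 0.63341973, -0.03902443]), np.float64(0.00033560504835324155), np.float64(0.029918502344127212), 127)
[ 0.62910826 -0.03553473  0.062     ] (array([0.00084472, 0.00192151]), np.float64(0.00034184989144275357), 30, array([286, 195], dtype=int32), array([354, 261], dtype=int32))
```

Call:
carry_out:
  targets: [0,1.9,1.8,-40,0,0,0,0,-45,0,0,0,0,-45,0,0,0,0,-40,0,0,0,0,-23,0,0,0,0,0,0,0,0,0,0,0,60,0,0,0,0,90,0,0,0,0,110,0,0,0,0,130,0,0,0,0,140,0,0,0,0,150,0,0,0,0,150,0,0,0,0]
  newtons: 30

```text
t: 24.25
eef_pos: [0.6351, -0.0405, 0.0222]
tool_rot: [0.002, 0.001, 1.0, 0.0]
contact_force: [-0.7, 0.2, 5.8]
gripper_width: 0.702
grasp_force: 31.8
```

Call:
carry_out:
  targets: [150,0,0,10,0,150,0,0,30,0,150,0,0,45,0,150,0,0,45,0,150,0,0,40,0,150,0,0,0,0,150,0,0,0,0]

```text
t: 24.95
eef_pos: [0.6341, -0.0408, 0.192]
tool_rot: [0.002, 0.001, 1.0, 0.0]
contact_force: [-0.4, 0.7, -2.3]
gripper_width: 0.703
grasp_force: 33.0
```

Run:
```python
from h import *
o=bot.get_obs(); e=o["eef_pos"]; print(e,o["tool_rot"])
c=cam("wrist"); save(c,"w9")
for z in (.037,.040,.043): print(z,held(c,z,e))
```

```text
[ 0.63405795 -0.04077888  0.19200682] [1.64517501e-03 6.63027097e-04 9.99998408e-01 1.96603734e-04]
0.037 (array([ 0.00087303, -0.00159727]), np.float64(0.0006292533035022754), 18, array([234, 291], dtype=int32), array([447, 421], dtype=int32))
0.04 (array([-0.0016465 , -0.00062177]), np.float64(0.00021417801624502812), 18, array([234, 291], dtype=int32), array([446, 421], dtype=int32))
0.043 (array([-0.00426754,  0.00032636]), np.float64(0.00027367792559509455), 20, array([234, 291], dtype=int32), array([445, 421], dtype=int32))
```

Call:
carry_out:
  targets: [150,-0.4,25,5,0,150,-0.4,41,5,0,150,-0.4,41,0,0,150,-0.4,41,0,0,150,-0.4,41,0,0,150,0,41,0,0,150,0,25,0,0,150,0,0,0,0,150,0,0,0,0,150,0,0,0,0]

```text
t: 26.0
eef_pos: [0.6313, 0.2122, 0.1989]
tool_rot: [-0.001, 0.002, 1.0, -0.001]
contact_force: [0.4, -0.8, -2.2]
gripper_width: 0.707
grasp_force: 33.1
```

Call:
carry_out:
  targets: [150,0.5,0.5,-10,0,150,0,0,-10,0,150,0,0,-8,0,150,0,0,0,0,150,0,0,0,0,150,0,0,0,0]

```text
t: 26.6
eef_pos: [0.6323, 0.2148, 0.1722]
tool_rot: [0.0, 0.001, 1.0, 0.0]
contact_force: [-0.2, 0.1, -1.3]
gripper_width: 0.704
grasp_force: 33.1
```

Call:
carry_out:
  targets: [150,0,-1.3,-4,0,150,0,0,-3,0,150,0,0,-3,0,150,0,0,-2,0,150,0,0,0,0,150,0,0,0,0]

```text
t: 27.2
eef_pos: [0.632, 0.2135, 0.1599]
tool_rot: [-0.0, 0.001, 1.0, 0.0]
contact_force: [0.3, 0.5, -0.8]
gripper_width: 0.701
grasp_force: 33.1
```

Call:
carry_out:
  targets: [150,0,0,-1.5,0,150,0,0,-1.5,0,150,0,0,0,0,150,0,0,0,0]

```text
t: 27.6
eef_pos: [0.6326, 0.2136, 0.1582]
tool_rot: [0.001, 0.001, 1.0, 0.0]
contact_force: [-1.7, 0.3, 6.0]
gripper_width: 0.7
grasp_force: 33.6
```

Call:
carry_out:
  targets: [120,0,0,0.5,0,90,0,0,0,0,60,0,0,0,0,0,0,0,0,0,0,0,0,0,0,0,0,0,0,0,0,0,0,0,0,0,0,0,20,0,0,0,0,40,0,0,0,0,40,0,0,0,0,0,0,0,-28.5,-33,0,0,0,-28.5,-33,0,0,0,-28.5,-33,0,0,0,-28.5,-33,0,0,0,-28.5,-33,-25,0,0,-28,-32,-35,0,0,0,0,0,0,0,0,0,0,0,0,0,0,0,0]

```text
t: 29.6
eef_pos: [0.4656, 0.0205, 0.2015]
tool_rot: [0.001, 0.0, 1.0, 0.0]
contact_force: [1.1, -0.6, -0.1]
gripper_width: 1.001
grasp_force: 0.0
```

Run:
```python
from h import *
o=bot.get_obs(); e=o["eef_pos"]; print(e,o["tool_rot"])
c=cam("wrist"); save(c,"w10"); print(proj(c,[.462,.0165,.012]),proj(c,[.462,.0165,.038]))
s=cam("side"); u,v=proj(s,[.63,.213,.12]).astype(int)
S=cv2.resize(s["frame"][v-60:v+60,u-40:u+40],(320,480),interpolation=2)
cv2.imwrite("pics/m10.png",np.hstack([S,c["frame"][:,80:560]])[:,:,::-1])
```

```text
[0.46563092 0.02047404 0.2015308 ] [1.04946949e-03 1.57914918e-04 9.99999394e-01 2.93064099e-04]
[314.32695429 212.00356075] [314.03530182 218.67946335]
```

View pics/m10.png

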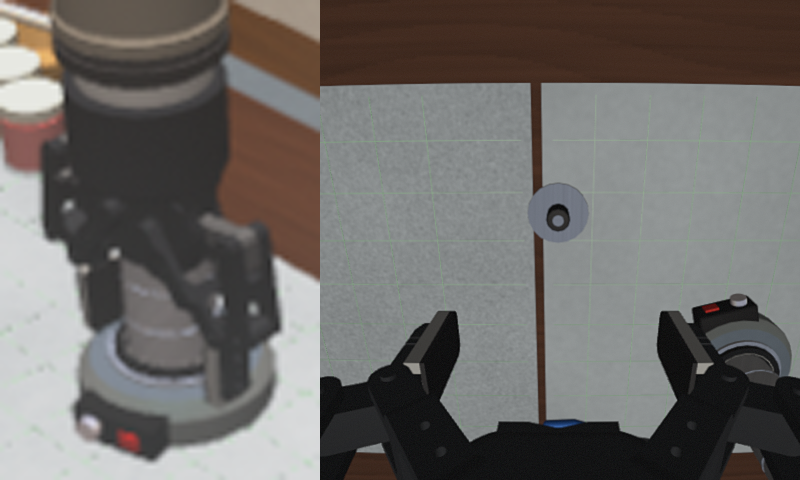

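Run:
```python
from h import *
c=cam("wrist"); f=c["frame"].astype(int)
m=((f[:,:,2]-f[:,:,0]>8)).astype(np.uint8); yy,xx=np.mgrid[:480,:640]; m[np.hypot(xx-318,yy-212)>40]=0
m=cv2.morphologyEx(m,cv2.MORPH_OPEN,np.ones((3,3)))
k=cv2.convexHull(np.argwhere(m)[:,::-1].astype(np.int32))[:,0]; print(k.min(0),k.max(0),fit(c,k,.012,.03,-1))
m=(f.max(2)<85).astype(np.uint8); m[np.hypot(xx-318,yy-215)>22]=0
k=cv2.findContours(m,0,cv2.CHAIN_APPROX_NONE)[0]; k=max(k,key=len)[:,0]; print(k.min(0),k.max(0),fit(c,k,.038,.011,.002))
```

```text
[287 183] [347 241] (array([0.46332968, 0.01968528]), np.float64(0.00016529882936318306), np.float64(0.02963339218456031), 30)
[306 203] [329 230] (array([0.4617056 , 0.01974729]), np.float64(0.00038665161049756386), np.float64(0.010879527893121707), 28)
```

Call:
carry_out:
  targets: [0,-2.6,-0.8,-40,0,0,0,0,-45,0,0,0,0,-45,0,0,0,0,-40,0,0,0,0,-14,0,80,0,0,0,0,130,0,0,0,0,170,0,0,0,0,190,0,0,0,0,210,0,0,0,0,225,0,0,0,0,235,0,0,0,0,240,0,0,0,0,240,0,0,0,0,240,0,0,0,0]
  newtons: 30

```text
t: 31.25
eef_pos: [0.4627, 0.0191, 0.018]
tool_rot: [0.001, 0.001, 1.0, 0.0]
contact_force: [-1.5, -0.5, 6.3]
gripper_width: 0.244
grasp_force: 29.1
```

Call:
carry_out:
  targets: [240,0,0,10,0,240,0,0,40,0,240,0,0,45,0,240,0,0,45,0,240,0,0,45,0,240,0,0,45,0,240,0,0,0,0,240,0,0,0,0,240,0,0,0,0]

```text
t: 32.15
eef_pos: [0.4605, 0.0187, 0.246]
tool_rot: [-0.001, 0.001, 1.0, -0.0]
contact_force: [-0.3, -0.7, -1.4]
gripper_width: 0.248
grasp_force: 29.6
```

Run:
```python
from h import *
o=bot.get_obs(); e=o["eef_pos"]; print(e,o["tool_rot"])
c=cam("wrist"); save(c,"w11")
s=cam("side"); u,v=proj(s,e).astype(int); print(u,v)
S=cv2.resize(s["frame"][max(v-60,0):max(v-60,0)+120,u-40:u+40],(320,480),interpolation=2)
cv2.imwrite("pics/m11.png",np.hstack([S,c["frame"][:,80:560]])[:,:,::-1])
```

```text
[0.46051343 0.01865801 0.24597542] [-9.06836463e-04  5.77801030e-04  9.99999416e-01 -1.03959226e-04]
256 191
```

View pics/m11.png

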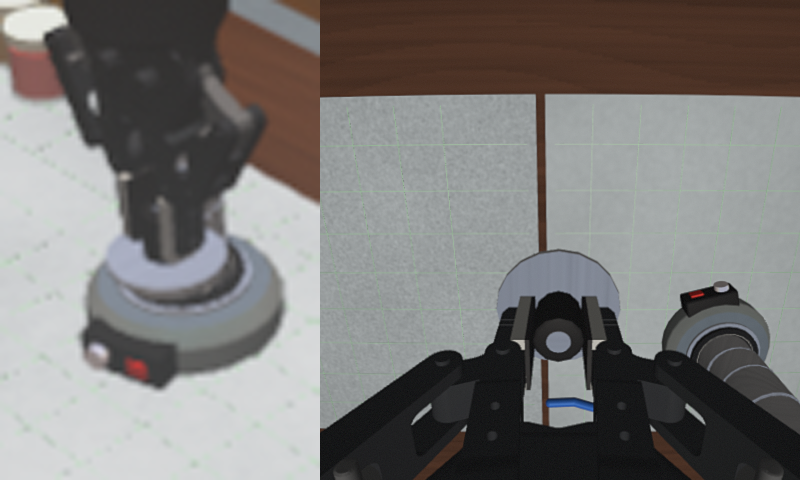

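Run:
```python
from h import *
o=bot.get_obs(); e=o["eef_pos"]; c=cam("wrist"); f=c["frame"].astype(int)
m=((f[:,:,2]-f[:,:,0]>8)&(f.max(2)>80)).astype(np.uint8); m[:245]=0; m[320:]=0; m[:,:170]=0; m[:,385:]=0
m=cv2.morphologyEx(m,cv2.MORPH_OPEN,np.ones((3,3)))
k=cv2.convexHull(np.argwhere(m)[:,::-1].astype(np.int32))[:,0]; print(k.min(0),k.max(0))
g,*r=fit(c,k[k[:,1]<315],e[2]-.006,.03,-1); print(g-e[:2],r)
m=(f.max(2)>110).astype(np.uint8); yy,xx=np.mgrid[:480,:640]; m[np.hypot(xx-318,yy-342)>16]=0
M=cv2.moments(m,True); q=[M["m10"]/M["m00"],M["m01"]/M["m00"]]; print(q, onz(c,*q,e[2]+.020)[:2]-e[:2])
```

```text
[256 251] [379 318]
[ 0.00094192 -0.00043478] [np.float64(0.00014493759298968818), np.float64(0.029941789831401288), 21]
[317.96758104738154, 341.68079800498754] [ 0.00139355 -0.00033686]
```

Call:
carry_out:
  targets: [240,20,23,0,0,240,28,32.5,0,0,240,28,32.5,0,0,240,28,32.5,0,0,240,28,32.5,0,0,240,20,23,0,0,240,17,18,0,0,240,0,0,0,0,240,0,0,0,0,240,0,0,0,0,240,0,0,0,0]

```text
t: 33.4
eef_pos: [0.6302, 0.2115, 0.2467]
tool_rot: [-0.0, 0.001, 1.0, -0.0]
contact_force: [-0.4, 0.0, -1.4]
gripper_width: 0.242
grasp_force: 29.6
```

Call:
carry_out:
  targets: [240,0,1.5,-8,0,240,0,0,-8,0,240,0,0,-6,0,240,0,0,0,0,240,0,0,0,0,240,0,0,0,0]

```text
t: 34.0
eef_pos: [0.6309, 0.2143, 0.225]
tool_rot: [0.0, 0.001, 1.0, 0.0]
contact_force: [0.2, 0.2, -0.5]
gripper_width: 0.242
grasp_force: 29.6
```

Call:
carry_out:
  targets: [240,-0.8,-0.8,-5,0,240,0,0,-4,0,240,0,0,-3,0,240,0,0,-2,0,240,0,0,0,0,240,0,0,0,0]

```text
t: 34.6
eef_pos: [0.6299, 0.2135, 0.2108]
tool_rot: [0.0, 0.001, 1.0, 0.0]
contact_force: [0.2, 0.1, -0.4]
gripper_width: 0.246
grasp_force: 29.6
```

Call:
carry_out:
  targets: [240,0,0,-2,0,240,0,0,-1.5,0,240,0,0,0,0,240,0,0,0,0]

```text
t: 35.0
eef_pos: [0.6302, 0.2137, 0.2081]
tool_rot: [0.001, 0.001, 1.0, 0.0]
contact_force: [-0.9, -0.1, 4.5]
gripper_width: 0.245
grasp_force: 30.0
```

Home at the expected height. Release, lift and clear the view.

Call:
carry_out:
  targets: [225,0,0,0.5,0,200,0,0,0,0,170,0,0,0,0,140,0,0,0,0,140,0,0,0,0,140,0,0,0,0,140,0,0,15,0,140,0,0,30,0,140,0,0,40,0,140,-20,-40,20,0,140,-20,-40,0,0,140,-20,-40,0,0,140,-20,-40,0,0,140,-20,-40,0,0,140,0,0,0,0,140,0,0,0,0]

```text
t: 36.6
eef_pos: [0.5299, 0.0126, 0.3142]
tool_rot: [0.001, 0.002, 1.0, 0.001]
contact_force: [0.2, 1.3, 0.3]
gripper_width: 0.448
grasp_force: 0.0
```

Run:
```python
from h import *
o=bot.get_obs(); print(o["eef_pos"],o["t"])
s=cam("side"); t=cam("top"); u,v=proj(s,[.63,.213,.14]).astype(int)
S=cv2.resize(s["frame"][v-60:v+60,u-50:u+50],(400,480),interpolation=2)
u,v=proj(t,[.63,.213,.14]).astype(int); T=cv2.resize(t["frame"][v-60:v+60,u-50:u+50],(400,480),interpolation=2)
cv2.imwrite("pics/m12.png",np.hstack([S,T])[:,:,::-1])
```

```text
[0.52988485 0.01255892 0.31423832] 36.6
```

View pics/m12.png

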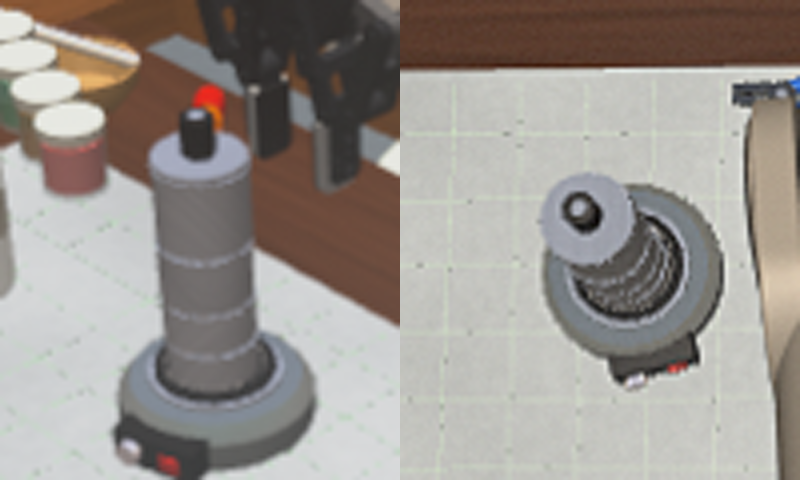

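The picture shows a complete, upright stack with no gaps: the cover sits at about (200,155) in the side crop, and the pan stands centred on the pad.

```bash
python3 -c "
from station import bot
print(bot.hand_in())"
```

```text
the job is handed in; nothing more can be done
None
```

The pan, fine, medium and coarse sieves and cover are stacked on the shaker pad in order, each seated at its expected height and released; I handed the job in at about 37 s, and the interface returned no verdict.

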